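# Pack the wedge-shaped spice boxes head to tail in their tray

## Robot

A 6-joint arm with a two-finger parallel gripper is mounted at the origin on a cart in front of the work surface, level with it; the furniture and walls round the work are solid. World frame = base frame: x ahead of the robot, y to its left, z up, the work surface at z = 0. Lengths are in mm, angles in rad, forces in N, time in s.
With the tool pointing down it reaches from about 275 to 750 mm from the base axis. Payload 10.2 kg.
Tool frame: the origin (TCP) lies on the centre line of the jaws, within the pads' length; the fingertips stand 19 mm ahead of it and the grasp point (between the pads) is the TCP; z points along the fingers, y is the line along which they close (so a half turn about z gives the same grasp; the last joint's range is limited). The gripper opens to 85 mm and grips with 20 to 120 N. Pads are 22 mm wide; open, the fingers measure 114 mm over their backs; the gripper's body (76 mm by 85 mm) begins 54 mm behind the grasp point. The pads swing forward as they close: fully open they stand 13 mm farther back than shut.
Start: joints at [-1.413, 0.313, 1.498, -0, 1.331, -0.223], TCP at [195.111, -487.404, 250.294] pointing down, gripper open.
Joint ranges: [-2.94, 2.94], [-0.97, 2.17], [0.19, 2.56], [-1.23, 4.37], [0.02, 3.11], [-2.88, 2.88]. Speed limits (rad/s): [2.39, 2.39, 3.01, 3.14, 3.14, 3.14].

## Interface

Orientations are given as a unit quaternion [w, x, y, z].
In Python, from rig import sense, capture, finish_job, regions_of, mark_of gives the robot as it stands.
- The arm moves only by the tool jog_arm, never from a script. Its argument "series" is text: rows parted by semicolons, each of 7 numbers parted by spaces: the shift along the tool's x, y, z in units of 0.4 m (1.0 is 0.4 m), then the turn, a rotation vector about the tool's x, y, z in units of pi/2 rad (1.0 is pi/2 rad), then the opening, from -1 (shut) to 1 (fully open). A call has 1 to 20 rows; each row is the pose to reach, as a shift and turn from the pose commanded when the call began, along the tool's axes at that moment; what a row does not reach only later rows make up. A row lasts 1/8 s, in which the tool goes at most 62.5 mm and 10.7 degrees, less where a joint would pass 70% of its speed; a pose out of reach is approached as far as the arm can. A call with a number of a shift or a turn outside -1 to 1 is refused whole. A call with a gripper value outside its range is refused whole. The fingers move at their own pace and stop on an object; "grip_force" is the grip in N (left out, the last holds). Time passes only in rows, so rows that repeat a pose let the fingers close. It gives the time, the measured TCP pose, the force, the opening and the grip force at its end, in the units of the state.
- sense(): the state, without advancing time (a new reading comes with each control period).
- capture(name): name is "scene" or "top" or "wrist"; returns a dict with "img" (384x512x3 uint8, red, green, blue), "intrinsics" (3x3 intrinsics, pixels), "R" (3x3) and "t" (3): a world point X has camera coordinates R X + t. Camera axes: x right, y down, z forward; pixel columns grow to the right and rows downward; lengths in mm; the calibration is good to about 2 mm. A picture is of the moment at which its call begins. There is no depth.
- finish_job(): hands the job in; it is judged then, once.
Trained networks look in a picture, given as the dict that the camera call returned (one of the last four; its "shot" number tells which), for a name from the list of things; names that differ only in an ending like _2 or _b are one class to them, and where a whole thing is asked for, a point or a joint stands for the part that bears it (a point fixed in the world has none). Each returns a list of dicts, best first, with "confidence" (0 to 1); they miss things now and then, are a little off and sometimes report something else, mostly with a low value. They report only what shows in the picture. A call takes as long as a camera call. They do not tell look-alikes from the thing itself.
- regions_of(label, picture): "region" (384x512 bool, what is visible of it) and "point" ([row, column] in pixels, amid what is visible of it).
- mark_of(label, picture): "point" ([row, column] in pixels: a listed point, or the origin of a listed thing).
The state is a dict: "time_s": time; "joints": joint angles; "dq": joint speeds; "tau": joint torques, N m; "eef_pos": TCP position; "ee_rot": TCP orientation; "force": force on the tool from outside, world axes, zero at the start; "wrist_torque": the same for the moment, N m; "grip_width": opening from 0.0 (shut) to 1.0 (fully open); "grip_force": force on a finger pad.
Only numpy, scipy, OpenCV 4.12 (cv2) and the standard library are available. Lean on these libraries where they do the work, as an engineer would, in place of code of your own. Each camera call takes 0.05 s, during which the arm holds its last target. There are 200 camera calls.

## Task

Pack the three full-length wedge-shaped spice boxes upright and flat on the floor of the wooden tray beside the one already in it, each turned head to tail with its neighbours so that the four fill the tray; leave that first box in its place. The box that is shorter than the rest does not belong to the set: stand it upright in the middle of the round cork mat. Leave the salt and pepper shakers alone.

Things in the scene. Friction and masses are not known exactly. Their poses are not given: they have to be found in the camera images.
- tray: low open wooden tray, fixed: inside 115 mm (its x) by 168 mm (its y), walls 8 mm thick, rim 30 mm and inner floor 6 mm above the worktop. Origin: centre of the underside; turned up to a quarter turn either way. It just holds four full-length boxes side by side, lengthwise along tray x, at places 0 to 3, alternately at yaw 0 and pi to the tray, with 3.2 mm of play each side.
- wedge_first: full-length wooden box exactly like wedge_a (sizes and axes there), already standing in the tray at place 0: at yaw 0 to the tray, wide end to tray -x, straight side by the -y wall. It stays there.
- wedge_a: wooden spice box, a wedge in plan, 105 mm long, 45 high, with a fixed lid and knob; 0.16 kg. Origin: centre of the underside, below the knob; z up. x runs lengthwise: wide end (52 mm) at x = -52.5, narrow end (24 mm) at x = +52.5. One long side is straight, at y = -19; the other slants from y = +33 (wide end) to y = +5 (narrow end). Starts at one of four places at the front right, turned any way.
- wedge_a_knob (a point): top centre of the knob by which wedge_a is lifted, 71 mm above its underside (all boxes alike, the short one too): square, 22 x 22 mm in plan with sides along the box's x and y, 26 mm tall above the 45 mm high lid. Best gripped with the fingers closing along the box's x: when packed, the neighbours' knobs are 41 mm away in y.
- wedge_b: wooden spice box exactly like wedge_a. Starts at one of four places at the front right, turned any way.
- wedge_c: wooden spice box exactly like wedge_a. Starts at one of four places at the front right, turned any way.
- wedge_short: the odd box: same make, taper, height, knob and mass as wedge_a, but only 65 mm long: 52 mm wide at x = -32.5, 34.7 mm at the blunt end x = +32.5; straight side at y = -21.7. Origin: centre of the underside, below the knob's centre. Starts at one of four places at the front right, turned any way.
- cork_mat: round cork pot mat, 110 mm in diameter and 8 mm thick, fixed to the worktop to the left of the tray. Origin: centre of the underside; its top is 8 mm higher.
- salt_shaker: bystander: glass shaker with a grey cap, 44 mm in diameter, 90 mm tall, behind the work. Origin: centre of the underside.
- pepper_shaker: bystander: a shaker like the other, beside it. Origin: centre of the underside.
- tray_place0 (a point): place 0: point on the tray's inner floor where a box's origin belongs, tray x = 0, y = -61.8 mm; the box here has its wide end to tray -x (the first box is here).
- tray_place1 (a point): place 1: point on the tray's inner floor where a box's origin belongs, tray x = 0, y = -20.6 mm; the box here has its wide end to tray +x.
- tray_place2 (a point): place 2: point on the tray's inner floor where a box's origin belongs, tray x = 0, y = 20.6 mm; the box here has its wide end to tray -x.
- tray_place3 (a point): place 3: point on the tray's inner floor where a box's origin belongs, tray x = 0, y = 61.8 mm; the box here has its wide end to tray +x.
- wedge_first_wide (a point): point on the lid of wedge_first at its wide end, above its x axis (x = -52.5, y = 0, z = 45 mm in its frame).
- wedge_a_wide (a point): point on the lid of wedge_a at its wide end, above its x axis (x = -52.5, y = 0, z = 45 mm in its frame).
- wedge_b_wide (a point): point on the lid of wedge_b at its wide end, above its x axis (x = -52.5, y = 0, z = 45 mm in its frame).
- wedge_c_wide (a point): point on the lid of wedge_c at its wide end, above its x axis (x = -52.5, y = 0, z = 45 mm in its frame).
Not all that is in view belongs to the job. What is shaped like the wedge_c but pink is not meant.

How it is judged:
By the outcome, as a careful person would: the job done as asked, in the order asked, and still so for the second after the job is handed in, with the robot touching nothing.
It also fails if it takes over 72 s, if anything falls off the work surface, if the arm or the gripper's body presses on something with over 40 N, if the wrist force passes 120 N, or if a joint passes its speed limit or range.

## Working session

There is one attempt and no reset: what is moved stays moved. The work goes in short steps, Python scripts to look and compute and a tool call to move; the robot and the scene stay as the last step left them, time stands still between calls to the robot, and variables do not carry over. Pictures are saved under pics/ and viewed, at most 11 in all, crops included, and the job is handed in when it is done.

Besides the shell and the picture viewer there is one more tool, called after "Emit:" as name(argument=value, ...) on one line, values as JSON. jog_arm: Moves the arm, as the interface text tells. Shifts and turns lie within -1 to 1; 1 stands for 0.4 m of shift or pi/2 rad of turn. Its arguments: {"type":"object","properties":{"series":{"type":"string"},"grip_force":{"type":"number"}},"required":["series"]}

```bash
ls; mkdir -p pics
python3 - <<'E'
from rig import *
import cv2,numpy as np
for n in("top","scene"):
    p=capture(n); cv2.imwrite(f"pics/{n}0.png",p["img"][:,:,::-1])
    print(n,p["intrinsics"].tolist(),p["R"].tolist(),p["t"].tolist())
    for l in ("wedge_a","wedge_short","wedge_a_knob","wedge_a_wide","wedge_first_wide","tray","cork_mat","tray_place0","tray_place3"):
        print(l,[(np.round(d["point"]).tolist(),round(d["confidence"],2)) for d in mark_of(l,p)])
print(sense())
E
```

```text
pics
top [[352.69760318387927, 0.0, 254.72419438120323], [0.0, 352.69760318387927, 186.64796146348664], [0.0, 0.0, 1.0]] [[0.02097083334043508, -0.9995851772227377, -0.019740760512094762], [-0.9981745018710646, -0.019814500226493476, -0.05705304019266639], [0.056638219988444316, 0.020901173588161747, -0.9981759629339797]] [-6.648801127631321, 559.2115032242383, 1022.4418478380453]
wedge_a [([248.0, 203.0], 0.96), ([158.0, 336.0], 0.64), ([164.0, 318.0], 0.61), ([191.0, 372.0], 0.57), ([192.0, 356.0], 0.5)]
wedge_short [([244.0, 357.0], 0.55)]
wedge_a_knob []
wedge_a_wide [([229.0, 316.0], 0.98)]
wedge_first_wide [([158.0, 222.0], 0.6)]
tray [([177.0, 198.0], 0.91)]
cork_mat [([213.0, 134.0], 0.82)]
tray_place0 [([158.0, 208.0], 0.95), ([186.0, 203.0], 0.87), ([200.0, 199.0], 0.86), ([173.0, 204.0], 0.73)]
tray_place3 [([158.0, 208.0], 0.95), ([186.0, 203.0], 0.87), ([200.0, 199.0], 0.86), ([173.0, 204.0], 0.73)]
scene [[380.29234845943546, 0.0, 258.2913471975028], [0.0, 380.29234845943546, 192.20360794071942], [0.0, 0.0, 1.0]] [[-0.7914867135719224, -0.6111667991111056, -0.0048914111
[... 821 characters left out ...]
 'joints': array([-1.41338071e+00,  3.12890969e-01,  1.49769738e+00, -2.02025616e-05,
        1.33099888e+00, -2.23386769e-01]), 'dq': array([ 5.85901252e-04, -2.16474635e-03,  2.35453015e-04, -1.91704142e-03,
        1.95284682e-04, -4.27231062e-05]), 'tau': array([ 3.56927385e-04, -4.12172234e+01, -2.59894824e+01, -1.37890479e-04,
        6.44144566e-04,  9.67386256e-06]), 'eef_pos': array([ 195.11604533, -487.40203619,  250.29978707]), 'ee_rot': array([ 2.38530752e-06,  9.81927933e-01,  1.89255207e-01, -9.89630012e-06]), 'force': array([-0.44071144,  0.46222943,  0.51214408]), 'wrist_torque': array([0.03551893, 0.002021  , 0.00535154]), 'grip_force': 0.0, 'grip_width': 0.9998429232878157}
```

Run:
```python
import cv2
a=cv2.imread("pics/top0.png")[90:330,90:430]; b=cv2.imread("pics/scene0.png")
cv2.imwrite("pics/top0c.png",cv2.resize(a,None,fx=2.35,fy=2.35,interpolation=cv2.INTER_CUBIC))
cv2.imwrite("pics/scene0c.png",cv2.resize(b,None,fx=1.56,fy=1.56,interpolation=cv2.INTER_CUBIC))
```

```text
(no output)
```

View pics/top0c.png

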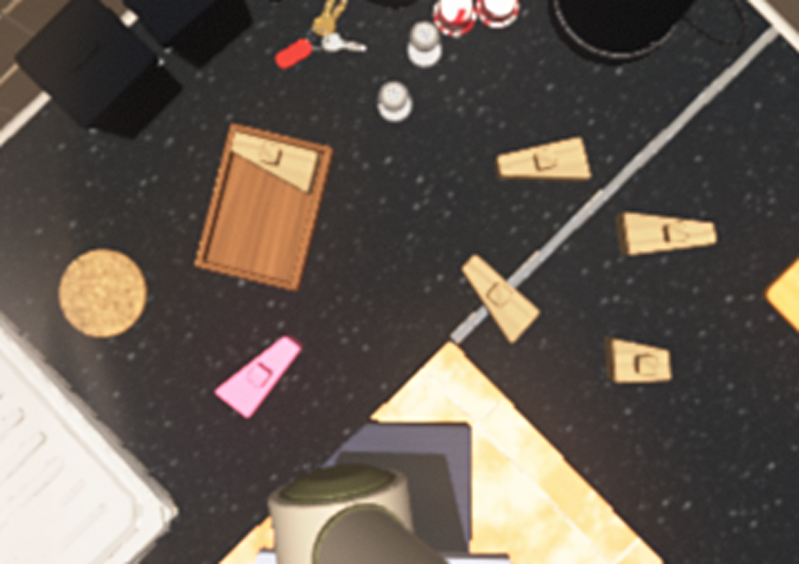

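View pics/scene0c.png

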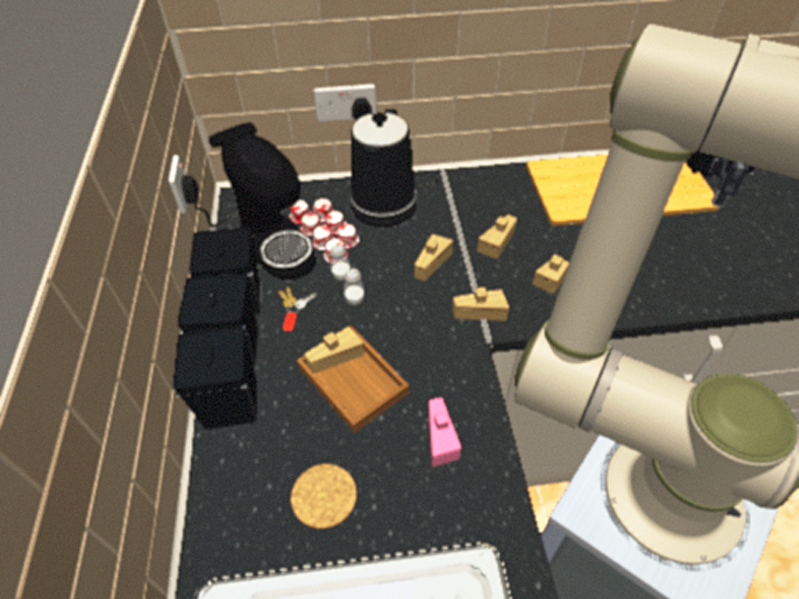

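The top crop shows wooden wedges at (545,160), (668,234) and (500,297), and the short box at (640,360). The tray is at (262,207), with the first box's wide end to the right. The mat is at (103,293), and the pink decoy is at (260,375). The scene view agrees. Next I'll fit models to the masks.

```bash
cat > vis.py <<'E'
import numpy as np,cv2
from scipy.optimize import minimize
def prism(poly,z0,z1): return np.array([[x,y,z] for z in(z0,z1) for x,y in poly],float)
sq=[(-11,-11),(11,-11),(11,11),(-11,11)]
FULL=[prism([(-52.5,-19),(52.5,-19),(52.5,5),(-52.5,33)],0,45),prism(sq,45,71)]
SHORT=[prism([(-32.5,-21.7),(32.5,-21.7),(32.5,13),(-32.5,30.3)],0,45),prism(sq,45,71)]
TRAY=[prism([(-65.5,-92),(65.5,-92),(65.5,92),(-65.5,92)],0,30)]
MAT=[prism([(55*np.cos(a),55*np.sin(a)) for a in np.arange(0,6.28,.2)],0,8)]
def proj(p,X):
    c=X@p["R"].T+p["t"]; u=c@p["intrinsics"].T; return u[:,:2]/u[:,2:]
def place(X,q):
    c,s=np.cos(q[2]),np.sin(q[2]); z=q[3] if len(q)>3 else 0
    return X@np.array([[c,s,0],[-s,c,0],[0,0,1]])+[q[0],q[1],z]
def sil(p,parts,q):
    m=np.zeros((384*2,512*2),np.uint8)
    for P in parts:
        u=proj(p,place(P,q))*2+.5
        cv2.fillConvexPoly(m,np.round(cv2.convexHull(u.astype(np.float32))*16).astype(np.int32),255,cv2.LINE_AA,4)
    return cv2.resize(m,(512,384),interpolation=cv2.INTER_AREA)/255.
def iou(views,parts,q):
    s=0
    for p,M in views:
        m=sil(p,parts,q); s+=np.minimum(m,M).sum()/max(np.maximum(m,M).sum(),1)
    return s/len(views)
def ground(p,pt,z):  # pt row,col
    d=p["R"].T@np.linalg.solve(p["intrinsics"],[pt[1],pt[0],1]); o=-p["R"].T@p["t"]
    return (o+d*(z-o[2])/d[2])[:2]
def fit(views,parts,q0,n=12,sym=False):
    best=None; q0=np.array(q0,float)
    ys=[q0[2]] if n==1 else np.arange(n)*2*np.pi/n
    ys=sorted(ys,key=lambda y:-iou(views,parts,[q0[0],q0[1],y,*q0[3:]]))[:4]
    for y in ys:
        q=q0.copy(); q[2]=y
        S=np.vstack([q]+[q+np.eye(len(q))[i]*[8,8,.25,8][i] for i in range(len(q))])
        r=minimize(lambda v:-iou(views,parts,v),q,method="Nelder-Mead",options=dict(initial_simplex=S,xatol=.02,fatol=1e-5,maxiter=300))
        if best is None or -r.fun>best[1]: best=(r.x,-r.fun)
    return best
E
python3 - <<'E'
from rig import *
from vis import *
import pickle
P={};Rg={}
for n in("top","scene","wrist"):
    p=P[n]=capture(n)
    for l in ("wedge_a","wedge_short","tray","cork_mat"):
        Rg[n,l]=[(d["region"],d["point"],d["confidence"]) for d in regions_of(l,p) if d["confidence"]>.3]
        print(n,l,[(np.round(a[1]).tolist(),round(a[2],2),int(a[0].sum()),np.round(ground(p,a[1],30)).tolist()) for a in Rg[n,l]])
p=P["wrist"];print("wristcam",-p["R"].T@p["t"],p["R"].round(3).tolist(),p["intrinsics"][0,0]); print(sense()["time_s"])
cv2.imwrite("pics/wrist0.png",p["img"][:,:,::-1])
pickle.dump((P,Rg),open("s0.pkl","wb"))
E
```

```text
top wedge_a [([188.0, 371.0], 0.91, 513, [560.0, -330.0]), ([216.0, 304.0], 0.83, 499, [476.0, -138.0]), ([251.0, 200.0], 0.64, 553, [369.0, 158.0])]
top wedge_short [([245.0, 357.0], 0.58, 432, [398.0, -292.0])]
top tray [([184.0, 197.0], 0.85, 2285, [563.0, 173.0])]
top cork_mat [([212.0, 132.0], 0.77, 1105, [476.0, 361.0])]
scene wedge_a [([150.0, 318.0], 0.77, 355, [564.0, -333.0]), ([195.0, 310.0], 0.71, 641, [473.0, -139.0]), ([282.0, 284.0], 0.64, 665, [362.0, 167.0]), ([163.0, 275.0], 0.58, 440, [650.0, -188.0])]
scene wedge_short [([177.0, 353.0], 0.82, 324, [398.0, -295.0])]
scene tray [([249.0, 230.0], 0.81, 1927, [546.0, 177.0])]
scene cork_mat [([168.0, 220.0], 0.7, 217, [789.0, -52.0]), ([316.0, 205.0], 0.61, 1381, [467.0, 370.0])]
wrist wedge_a []
wrist wedge_short []
wrist tray []
wrist cork_mat []
wristcam [ 273.34125804 -455.46481642  373.62918165] [[0.371, -0.929, 0.0], [-0.879, -0.351, 0.324], [-0.301, -0.12, -0.946]] 319.1945495859539
1.75
```

Run:
```python
from vis import *
import pickle
P,Rg=pickle.load(open("s0.pkl","rb"))
def hull(m):
    u=np.argwhere(m)[:,::-1]; o=np.zeros(m.shape,np.uint8); cv2.fillConvexPoly(o,cv2.convexHull(u.astype(np.int32)),1); return o.astype(float)
f=lambda n,l,i,h=0:(P[n],hull(Rg[n,l][i][0]) if h else Rg[n,l][i][0].astype(float))
jobs=[("A far right",FULL,[f("top","wedge_a",0),f("scene","wedge_a",0)],(562,-331)),
("B near",FULL,[f("top","wedge_a",1),f("scene","wedge_a",1)],(475,-138)),
("C left(scene)",FULL,[f("scene","wedge_a",3)],(648,-188)),
("S",SHORT,[f("top","wedge_short",0),f("scene","wedge_short",0)],(398,-293)),
("tray",TRAY,[f("top","tray",0,1),f("scene","tray",0,1)],(555,170)),
("mat",MAT,[f("top","cork_mat",0),f("scene","cork_mat",1)],(470,365))]
for n,m,v,c in jobs:
    z=len(v)>1
    q,s=fit(v,m,[*c,1.5 if n=="tray" else 0]+[0]*z,1 if n in("tray","mat") else 12)
    print(n,q.round(2),round(s,3))
```

```text
A far right [ 558.26 -340.54    4.93   -1.08] 0.82
B near [ 479.62 -130.25    0.88    2.95] 0.893
C left(scene) [ 643.31 -181.89    1.85] 0.895
S [ 402.02 -304.09    4.79    0.62] 0.866
tray [582.47 159.34   1.36  -0.68] 0.923
mat [4.6948e+02 3.6398e+02 1.4000e-01 7.2000e-01] 0.96
```

View pics/wrist0.png

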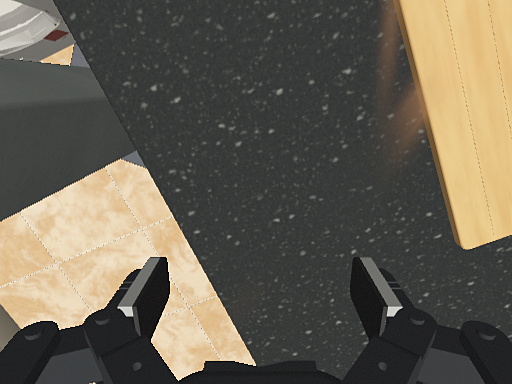

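Heights come out near 0 (−1 to +3 mm), and the yaws match the picture. The wrist view shows only the fingers and worktop, so I'll go hover over box A.

```bash
cat > mv.py <<'E'
import sys,numpy as np
from rig import sense
from scipy.spatial.transform import Rotation as Ro
def pose():
    s=sense(); w,x,y,z=s["ee_rot"]; return s["eef_pos"],Ro.from_quat([x,y,z,w]),s
def row(x,y,z,phi,src=None):
    p,R,s=pose()
    T=Ro.from_matrix([[np.cos(phi),np.sin(phi),0],[np.sin(phi),-np.cos(phi),0],[0,0,-1]])
    d=R.inv().apply(np.array([x,y,z])-p)/400; v=(R.inv()*T).as_rotvec()/(np.pi/2)
    return np.round(np.r_[d,v],3).tolist()
if __name__=="__main__":
    for a in sys.argv[1:]: print(a,row(*map(float,a.split(","))))
    p,R,s=pose(); print(p.round(1),R.as_euler("xyz").round(3),s["joints"].round(2),s["time_s"])
E
python3 mv.py 558,-340,200,.22
```

```text
558,-340,200,.22 [0.979, -0.005, 0.126, -0.0, 0.0, 0.102]
[ 195.1 -487.4  250.3] [-3.142  0.     0.381] [-1.41  0.31  1.5  -0.    1.33 -0.22] 1.75
```

Emit:
jog_arm(series="0.979 -0.005 0.126 0 0 0.102 1;0.979 -0.005 0.126 0 0 0.102 1;0.979 -0.005 0.126 0 0 0.102 1;0.979 -0.005 0.126 0 0 0.102 1;0.979 -0.005 0.126 0 0 0.102 1;0.979 -0.005 0.126 0 0 0.102 1;0.979 -0.005 0.126 0 0 0.102 1;0.979 -0.005 0.126 0 0 0.102 1;0.979 -0.005 0.126 0 0 0.102 1;0.979 -0.005 0.126 0 0 0.102 1", grip_force=50)

```text
time_s: 3.0
eef_pos: [557.0, -340.9, 200.4]
ee_rot: [0.0, 0.994, 0.109, 0.0]
force: [-0.8, 0.1, 0.9]
grip_width: 1.001
grip_force: 0.0
```

```bash
cat > look.py <<'E'
import sys; from rig import *; from vis import *; from mv import row,pose
def look(parts,label,q0,n=1,zfix=None,near=80,name=None):
    p=capture("wrist"); best=None
    if name: cv2.imwrite(f"pics/{name}.png",p["img"][:,:,::-1])
    rs=[d for d in regions_of(label,p) if d["confidence"]>.3]
    rs=sorted(rs,key=lambda d:np.hypot(*(ground(p,d["point"],30)-q0[:2])))
    for d in rs[:1]:
        print(d["confidence"],d["region"].sum(),ground(p,d["point"],30).round(1))
        M=d["region"].astype(float); 
        best=fit([(p,M)],parts,q0,n); print(label,"q",best[0].round(3).tolist(),"iou",round(best[1],3))
        m=sil(p,parts,best[0])>.5
        im=p["img"][:,:,::-1].copy(); c,_=cv2.findContours(m.astype(np.uint8),0,1); cv2.drawContours(im,c,-1,(0,0,255),1)
        c,_=cv2.findContours(M.astype(np.uint8),0,1); cv2.drawContours(im,c,-1,(255,0,0),1)
        if name: cv2.imwrite(f"pics/{name}.png",im)
    return p,best
E
python3 - <<'E'
from look import *
p,b=look(FULL,"wedge_a",[558,-340,-1.35],name="A1")
p,b=look(FULL,"wedge_a",[558,-340,-1.35,0])
print(pose()[0])
E
```

```text
0.95 5320 [ 558.6 -330.4]
wedge_a q [560.424, -339.207, -1.433] iou 0.909
0.82 5600 [ 558.2 -331.2]
wedge_a q [557.867, -338.871, -1.411, -6.188] iou 0.978
[ 557.51500502 -340.43062487  200.17107347]
```

View pics/A1.png

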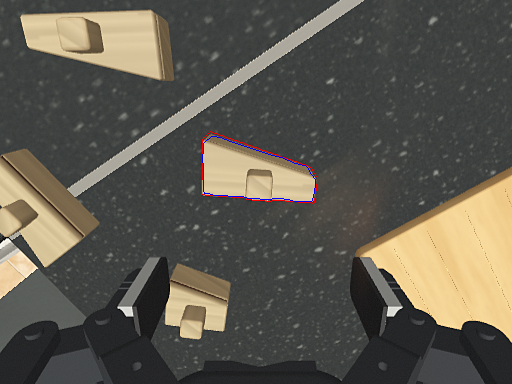

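The wrist view shows A centred at (258,170), with the fitted outline on it. The other boxes are at upper left, lower left and (200,300). Both fits agree along the viewing ray, so A is at (559.7, −339.1) with yaw −1.42.

```bash
python3 mv.py 559.7,-339.1,68,.15 559.7,-339.1,200,.15
```

```text
559.7,-339.1,68,.15 [0.006, -0.002, 0.33, 0.0, -0.0, 0.044]
559.7,-339.1,200,.15 [0.006, -0.002, 0.0, 0.0, -0.0, 0.044]
[ 557.5 -340.4  200.2] [ 3.141 -0.     0.22 ] [-0.73  0.64  1.14 -0.    1.37  0.62] 3.2
```

Emit:
jog_arm(series="0.005 -0.002 0.2 0 0 0.044 1;0.005 -0.002 0.33 0 0 0.044 1;0.005 -0.002 0.33 0 0 0.044 1;0.005 -0.002 0.33 0 0 0.044 1;0.005 -0.002 0.33 0 0 0.044 -1;0.005 -0.002 0.33 0 0 0.044 -1;0.005 -0.002 0.33 0 0 0.044 -1;0.005 -0.002 0.33 0 0 0.044 -1;0.005 -0.002 0.33 0 0 0.044 -1;0.005 -0.002 0.33 0 0 0.044 -1;0.005 -0.002 0.33 0 0 0.044 -1;0.005 -0.002 0.3 0 0 0.044 -1;0.005 -0.002 0.15 0 0 0.044 -1;0.005 -0.002 0 0 0 0.044 -1;0.005 -0.002 0 0 0 0.044 -1")

```text
time_s: 5.08
eef_pos: [561.0, -339.8, 205.7]
ee_rot: [0.003, 0.997, 0.076, 0.003]
force: [-0.1, -0.5, -2.1]
grip_width: 0.25
grip_force: 49.4
```

```bash
python3 mv.py 559.7,-339.1,200,.15
python3 - <<'E'
from rig import *
import cv2
p=capture("wrist");cv2.imwrite("pics/A2.png",p["img"][:,:,::-1])
E
```

```text
559.7,-339.1,200,.15 [-0.003, -0.002, 0.014, 0.005, -0.004, 0.001]
[ 561.  -339.8  205.7] [ 3.134 -0.006  0.152] [-0.72  0.63  1.13  0.    1.37  0.7 ] 5.075
```

View pics/A2.png

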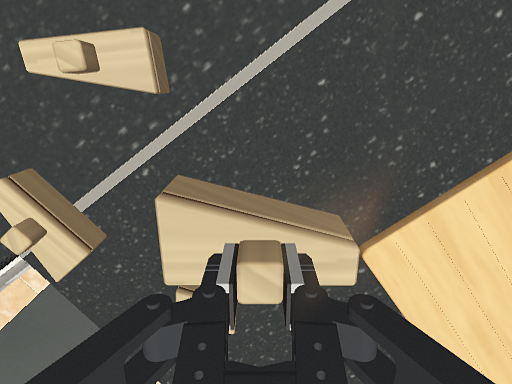

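A is held by its knob: opening 0.25 is about 21 mm, and the knob sits between the pads at (260,270). Moving toward the tray.

```bash
python3 mv.py 530,45,250,-.21
```

```text
530,45,250,-.21 [0.071, -0.96, -0.123, 0.001, -0.002, 0.23]
[ 560.1 -339.   201.9] [ 3.139e+00 -2.000e-03  1.520e-01] [-0.72  0.64  1.13 -0.    1.37  0.7 ] 5.125
```

Emit:
jog_arm(series="0.02 -0.1 -0.123 0 0 0.05 -1;0.07 -0.23 -0.123 0 0 0.1 -1;0.07 -0.37 -0.123 0 0 0.14 -1;0.07 -0.52 -0.123 0 0 0.18 -1;0.07 -0.67 -0.123 0 0 0.23 -1;0.07 -0.82 -0.123 0 0 0.23 -1;0.07 -0.96 -0.123 0 0 0.23 -1;0.07 -0.96 -0.123 0 0 0.23 -1")

```text
time_s: 6.12
eef_pos: [528.1, 48.2, 247.7]
ee_rot: [-0.0, 0.995, -0.102, -0.002]
force: [-0.1, -0.5, -2.1]
grip_width: 0.244
grip_force: 49.7
```

```bash
python3 mv.py 515,165,260,-.21
```

```text
515,165,260,-.21 [-0.092, -0.279, -0.03, -0.0, 0.002, 0.003]
[528.1  48.2 247.7] [-3.141e+00  3.000e-03 -2.050e-01] [-0.13  0.33  1.48  0.    1.33  1.65] 6.125
```

Emit:
jog_arm(series="-0.04 -0.13 -0.03 0 0 0 -1;-0.07 -0.22 -0.03 0 0 0 -1;-0.092 -0.28 -0.03 0 0 0 -1;-0.092 -0.28 -0.03 0 0 0 -1;-0.092 -0.28 -0.03 0 0 0 -1;-0.092 -0.28 -0.03 0 0 0 -1")

```text
time_s: 6.88
eef_pos: [517.0, 161.1, 260.8]
ee_rot: [0.0, 0.994, -0.105, -0.0]
force: [-0.4, -0.9, -1.0]
grip_width: 0.242
grip_force: 49.9
```

Run:
```python
from rig import *
from vis import *
import pickle
p=capture("wrist"); pickle.dump((p,sense()),open("tr.pkl","wb"))
im=p["img"][:,:,::-1].copy()
u=proj(p,place(np.vstack([TRAY[0][4:]]),[582.5,159.3,1.36])); cv2.polylines(im,[np.round(u).astype(int)],True,(0,0,255),1)
for l in("tray","tray_place0","wedge_first_wide"):print(l,[(np.round(d["point"],1).tolist(),round(d["confidence"],2)) for d in mark_of(l,p)])
for l in("tray","wedge_first","wedge_a"):print(l,[(np.round(d["point"],1).tolist(),round(d["confidence"],2),d["region"].sum()) for d in regions_of(l,p)])
cv2.imwrite("pics/tr.png",im)
```

```text
tray [([102.5, 253.9], 0.75)]
tray_place0 [([158.0, 249.3], 0.67), ([84.1, 248.3], 0.65), ([118.9, 247.5], 0.58)]
wedge_first_wide [([37.5, 301.9], 0.62), ([135.9, 500.5], 0.57)]
tray [([114.7, 248.0], 0.82, np.int64(16877))]
wedge_first [([39.7, 254.1], 0.87, np.int64(5166)), ([111.8, 245.6], 0.39, np.int64(16888))]
wedge_a [([122.0, 493.5], 0.75, np.int64(1755)), ([240.4, 248.4], 0.61, np.int64(16152))]
```

View pics/tr.png

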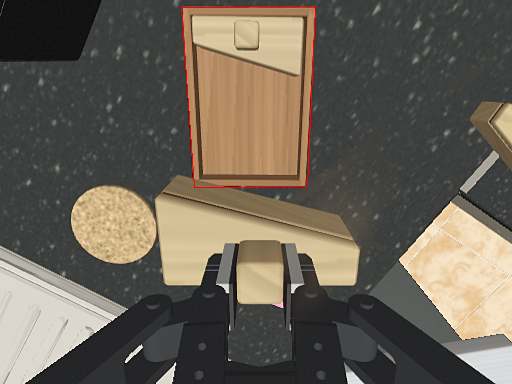

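The wrist view shows the tray rim at corners (183,8), (315,8), (306,186) and (195,186), matching the projected top-view fit within a pixel. Next I'll refine the tray, the held box and the first box from this picture.

```bash
cat > held.py <<'E'
from look import *
def held(parts=FULL,k=1,fresh=None):
    """pose of the held box: offset from TCP along tool x,y and yaw error"""
    p=fresh or capture("wrist"); c,R,s=pose(); phi=R.as_euler("xyz")[2]
    rs=[d for d in regions_of("wedge_a" if parts is FULL else "wedge_short",p)+regions_of("wedge_first",p) if abs(d["point"][0]-240)<35 and abs(d["point"][1]-250)<40 and d["confidence"]>.2]
    d=max(rs,key=lambda d:d["confidence"]*min(d["region"].sum(),1e4)); M=d["region"].astype(float)
    # ignore gripper zone: rows>235 
    w=np.ones_like(M); w[238:]=0
    import vis; old=vis.sil
    vis.sil=lambda *a: old(*a)*w
    q,s=fit([(p,M*w)],parts,[c[0],c[1],phi-k*np.pi/2,c[2]-68],1); vis.sil=old
    e=R.inv().apply([q[0]-c[0],q[1]-c[1],0])
    print("held: tool dx,dy",e[:2].round(1),"dyaw",round(q[2]-phi+k*np.pi/2,3),"dz",round(q[3]-c[2]+68,1),"iou",round(s,3),"phi",round(phi,3))
E
python3 - <<'E'
from held import *
held()
p=capture("wrist")
T=[d for d in regions_of("tray",p)]; F=[d for d in regions_of("wedge_first",p)]
print([(d["point"].__repr__(),d["confidence"],d["region"].sum()) for d in T+F])
M=T[0]["region"].copy()
for d in F:
    if d["point"][0]<80: M|=d["region"]
u=np.argwhere(M)[:,::-1]; o=np.zeros((384,512),np.uint8); cv2.fillConvexPoly(o,cv2.convexHull(u.astype(np.int32)),1)
print("tray",fit([(p,o.astype(float))],TRAY,[582.5,159.3,1.36],1),fit([(p,o.astype(float))],TRAY,[582.5,159.3,1.36,0],1))
for d in F[:1]:
    if d["point"][0]<80: print("first",fit([(p,d["region"].astype(float))],FULL,[643,146,1.36,6],1))
print(pose()[0],place(np.array([[0,-61.8,0]]),[582.5,159.3,1.36]))
E
```

```text
held: tool dx,dy [-2.8 -1.2] dyaw 0.0 dz -4.0 iou 0.99 phi -0.21
[('[113.8, 248.0]', 0.72, np.int64(16962)), ('[37.4, 256.6]', 0.6, np.int64(4953))]
tray (array([583.05125239, 159.64710981,   1.34609025]), np.float64(0.9809922699956687)) (array([5.83152333e+02, 1.59726067e+02, 1.34593290e+00, 2.23938691e-02]), np.float64(0.9809710459400076))
first (array([643.93179176, 146.7374533 ,   1.35474384,  -4.92508535]), np.float64(0.9693554300913223))
[516.77259678 162.26835508 261.12540051] [[642.93203243 146.36905045   0.        ]]
```

```bash
python3 mv.py 604.5,153.7,260,-.22 604.5,153.7,100,-.22 604.5,153.7,77,-.22
```

```text
604.5,153.7,260,-.22 [0.219, -0.025, 0.003, -0.0, -0.0, 0.007]
604.5,153.7,100,-.22 [0.219, -0.025, 0.403, -0.0, -0.0, 0.007]
604.5,153.7,77,-.22 [0.219, -0.025, 0.46, -0.0, -0.0, 0.007]
[516.8 162.3 261.1] [-3.142 -0.    -0.21 ] [ 0.09  0.34  1.43 -0.    1.37  1.87] 7.525
```

Emit:
jog_arm(series="0.1 -0.01 0 0 0 0.007 -1;0.18 -0.02 0 0 0 0.007 -1;0.219 -0.025 0 0 0 0.007 -1;0.219 -0.025 0.05 0 0 0.007 -1;0.219 -0.025 0.15 0 0 0.007 -1;0.219 -0.025 0.27 0 0 0.007 -1;0.219 -0.025 0.35 0 0 0.007 -1;0.219 -0.025 0.36 0 0 0.007 -1;0.219 -0.025 0.36 0 0 0.007 -1;0.219 -0.025 0.36 0 0 0.007 -1")

```text
time_s: 8.78
eef_pos: [605.3, 153.9, 118.9]
ee_rot: [-0.0, 0.994, -0.11, 0.001]
force: [0.2, -0.8, -1.5]
grip_width: 0.247
grip_force: 49.9
```

```bash
python3 mv.py 604.5,153.7,76,-.22
python3 - <<'E'
from held import *
p=capture("wrist");cv2.imwrite("pics/A3.png",p["img"][:,:,::-1]); held(fresh=p)
E
```

```text
604.5,153.7,76,-.22 [-0.002, 0.001, 0.107, -0.001, -0.002, -0.001]
[605.3 153.9 118.9] [-3.141e+00 -3.000e-03 -2.210e-01] [0.06 0.65 1.34 0.   1.15 1.85] 8.775
held: tool dx,dy [-2.4 -1.3] dyaw 0.005 dz -4.0 iou 0.987 phi -0.221
```

View pics/A3.png

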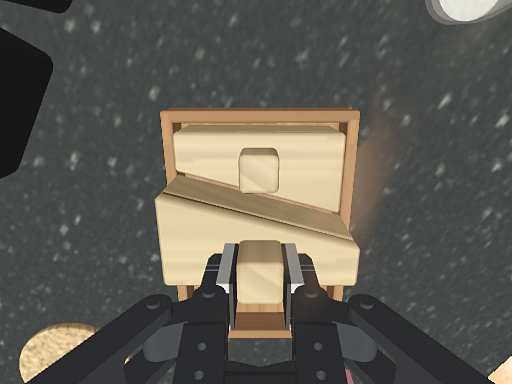

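Box A hangs over place 1, parallel to the first box and inside the walls. Lowering it gently.

Emit:
jog_arm(series="0 0 0.04 0 0 0 -1;0 0 0.075 0 0 0 -1;0 0 0.095 0 0 0 -1;0 0 0.1 0 0 0 -1;0 0 0.103 0 0 0 -1;0 0 0.103 0 0 0 -1")

```text
time_s: 9.68
eef_pos: [604.7, 153.8, 76.2]
ee_rot: [-0.0, 0.994, -0.11, 0.0]
force: [-0.2, -0.5, -1.0]
grip_width: 0.246
grip_force: 50.0
```

Emit:
jog_arm(series="0 0 0.004 0 0 0 -1;0 0 0.006 0 0 0 -1;0 0 0.006 0 0 0 -1;0 0 0.006 0 0 0 1;0 0 0.006 0 0 0 1;0 0 0.006 0 0 0 1;0 0 0.006 0 0 0 1;0 0 -0.05 0 0 0 1;0 0 -0.15 0 0 0 1;0 0 -0.3 0 0 0 1;0 0 -0.35 0 0 -0.1 1;0 0.1 -0.35 0 0 -0.22 1;0 0.2 -0.35 0 0 -0.34 1;0 0.3 -0.35 0 0 -0.46 1;0 0.4 -0.35 0 0 -0.58 1;0 0.4 -0.35 0 0 -0.7 1;0 0.4 -0.35 0 0 -0.82 1;0 0.4 -0.35 0 0 -0.94 1;0 0.4 -0.35 0 0 -0.94 1")

```text
time_s: 12.05
eef_pos: [569.5, -2.3, 215.9]
ee_rot: [-0.0, 0.81, 0.587, -0.0]
force: [0.6, 0.2, 0.3]
grip_width: 0.997
grip_force: 0.0
```

```bash
python3 mv.py 479.6,-130,200,2.45
```

```text
479.6,-130,200,2.45 [-0.373, -0.114, 0.04, -0.0, -0.0, -0.761]
[569.5  -2.3 215.9] [-3.142 -0.     1.254] [-0.21  0.44  1.41  0.    1.29  0.11] 12.05
```

Emit:
jog_arm(series="-0.12 -0.04 0.04 0 0 -0.12 1;-0.24 -0.08 0.04 0 0 -0.24 1;-0.34 -0.11 0.04 0 0 -0.36 1;-0.373 -0.114 0.04 0 0 -0.48 1;-0.373 -0.114 0.04 0 0 -0.6 1;-0.373 -0.114 0.04 0 0 -0.72 1;-0.373 -0.114 0.04 0 0 -0.761 1;-0.373 -0.114 0.04 0 0 -0.761 1;-0.373 -0.114 0.04 0 0 -0.761 1;-0.373 -0.114 0.04 0 0 -0.761 1")

```text
time_s: 13.3
eef_pos: [479.9, -130.0, 199.9]
ee_rot: [-0.0, 0.339, 0.941, 0.0]
force: [0.1, -1.0, -0.2]
grip_width: 0.999
grip_force: 0.0
```

Run:
```python
from look import *
for z in(0,1,0): p,b=look(FULL,"wedge_a",[479,-131,.88]+[0]*z,name="B1")
q=b[0]; print(pose()[0],pose()[1].as_euler("xyz")); ph=q[2]+np.pi/2; print(row(q[0],q[1],68,ph))
```

```text
0.93 5540 [ 472.7 -138.4]
wedge_a q [481.071, -130.315, 0.85] iou 0.939
0.87 5593 [ 473.  -138.2]
wedge_a q [482.211, -131.958, 0.854, -7.295] iou 0.973
0.95 5595 [ 472.3 -136.9]
wedge_a q [481.062, -130.245, 0.855] iou 0.949
[ 479.89765426 -130.05373049  199.90887639] [3.14157667e+00 2.10072539e-05 2.45078739e+00]
[-0.003, 0.001, 0.33, 0.0, 0.0, 0.016]
```

Emit:
jog_arm(series="-0.005 0.001 0.2 0 0 0.016 1;-0.005 0.001 0.33 0 0 0.016 1;-0.005 0.001 0.33 0 0 0.016 1;-0.005 0.001 0.33 0 0 0.016 1;-0.005 0.001 0.33 0 0 0.016 -1;-0.005 0.001 0.33 0 0 0.016 -1;-0.005 0.001 0.33 0 0 0.016 -1;-0.005 0.001 0.33 0 0 0.016 -1;-0.005 0.001 0.33 0 0 0.016 -1;-0.005 0.001 0.33 0 0 0.016 -1;-0.005 0.001 0.33 0 0 0.016 -1;-0.005 0.001 0.3 0 0 0.016 -1;-0.005 0.001 0.15 0 0 0.016 -1;-0.005 0.001 0 0 0 0.016 -1;-0.005 0.001 -0.05 0 0 0.016 -1;-0.005 0.001 -0.05 0 0 0.016 -1;-0.005 0.001 -0.05 0 0 0.016 -1")

```text
time_s: 15.72
eef_pos: [481.1, -130.7, 218.6]
ee_rot: [-0.001, 0.35, 0.937, 0.0]
force: [0.1, 0.4, -1.6]
grip_width: 0.243
grip_force: 49.8
```

```bash
python3 - <<'E'
from held import *
held(); held()
E
python3 mv.py 562.9,164.1,230,2.92
```

```text
held: tool dx,dy [-0.6  1.1] dyaw -0.0 dz -3.7 iou 0.988 phi 2.426
held: tool dx,dy [-1.   0.9] dyaw 0.003 dz -5.4 iou 0.988 phi 2.426
562.9,164.1,230,2.92 [0.331, 0.69, -0.026, 0.0, -0.001, -0.315]
[ 481.6 -131.   219.3] [-3.141e+00 -1.000e-03  2.426e+00] [-0.5   0.28  1.62 -0.    1.24 -1.36] 16.025
```

Emit:
jog_arm(series="0.04 0.12 -0.026 0 0 -0.1 -1;0.1 0.24 -0.026 0 0 -0.2 -1;0.16 0.36 -0.026 0 0 -0.315 -1;0.22 0.48 -0.026 0 0 -0.315 -1;0.28 0.6 -0.026 0 0 -0.315 -1;0.331 0.69 -0.026 0 0 -0.315 -1;0.331 0.69 -0.026 0 0 -0.315 -1;0.331 0.69 -0.026 0 0 -0.315 -1;0.331 0.69 -0.026 0 0 -0.315 -1;0.331 0.69 -0.026 0 0 -0.315 -1")

```text
time_s: 17.27
eef_pos: [562.9, 163.3, 230.4]
ee_rot: [0.0, 0.111, 0.994, -0.0]
force: [1.3, 1.4, -1.7]
grip_width: 0.243
grip_force: 50.0
```

```bash
python3 mv.py 563.9,163.9,120,2.92
python3 - <<'E'
from held import *
P={}
p=capture("top"); cv2.imwrite("pics/B2.png",cv2.resize(p["img"][110:260,120:320,::-1],None,fx=3.9,fy=3.9,interpolation=cv2.INTER_CUBIC))
for l in("wedge_first","wedge_a"):
  for d in regions_of(l,p):
    print(l,d["point"],d["confidence"],d["region"].sum(),ground(p,d["point"],50).round())
E
```

```text
563.9,163.9,120,2.92 [-0.002, 0.002, 0.276, -0.0, 0.0, -0.0]
[562.9 163.3 230.4] [-3.142  0.     2.92 ] [ 0.08  0.46  1.33 -0.    1.34 -1.27] 17.275
wedge_first [154.4, 211.9] 0.81 464 [648. 129.]
wedge_first [131.9, 257.7] 0.35 183 [715.  -1.]
wedge_a [159.5, 323.2] 0.84 534 [ 639. -189.]
wedge_a [248.6, 199.9] 0.7 444 [379. 155.]
wedge_a [191.9, 207.1] 0.62 150 [540. 140.]
wedge_a [172.9, 212.4] 0.6 303 [594. 126.]
```

Emit:
jog_arm(series="-0.002 0.001 0.1 0 0 0 -1;-0.002 0.001 0.2 0 0 0 -1;-0.002 0.001 0.27 0 0 0 -1;-0.002 0.001 0.275 0 0 0 -1;-0.002 0.001 0.275 0 0 0 -1;-0.002 0.001 0.275 0 0 0 -1")

```text
time_s: 18.18
eef_pos: [564.4, 164.4, 121.8]
ee_rot: [0.001, 0.11, 0.994, 0.0]
force: [0.4, 0.4, -0.8]
grip_width: 0.244
grip_force: 49.9
```

```bash
python3 mv.py 563.9,163.9,74,2.92
python3 - <<'E'
from held import *
p=capture("wrist");cv2.imwrite("pics/B3.png",p["img"][:,:,::-1]); held(fresh=p)
E
```

```text
563.9,163.9,74,2.92 [0.001, -0.002, 0.119, 0.0, 0.002, 0.001]
[564.4 164.4 121.8] [3.141e+00 2.000e-03 2.921e+00] [ 0.08  0.57  1.46 -0.    1.11 -1.27] 18.175
held: tool dx,dy [-2.1  0.8] dyaw 0.001 dz -4.9 iou 0.988 phi 2.921
```

View pics/B3.png

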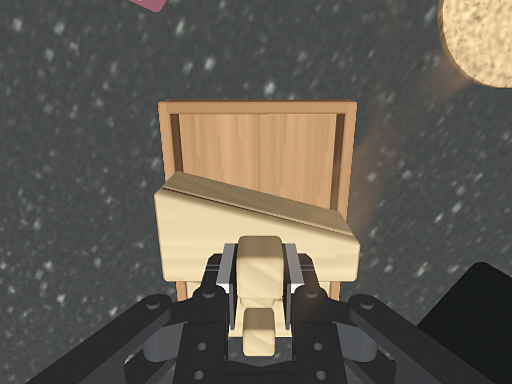

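B is aligned over place 2, with A's knob visible behind it at (258,335). Lowering.

Emit:
jog_arm(series="0 0 0.03 0 0 0 -1;0 0 0.06 0 0 0 -1;0 0 0.085 0 0 0 -1;0 0 0.105 0 0 0 -1;0 0 0.112 0 0 0 -1;0 0 0.112 0 0 0 -1")

```text
time_s: 19.08
eef_pos: [563.8, 164.4, 75.5]
ee_rot: [0.0, 0.11, 0.994, 0.0]
force: [-1.0, 0.3, -1.7]
grip_width: 0.249
grip_force: 50.0
```

Emit:
jog_arm(series="0 0 0.003 0 0 0 -1;0 0 0.005 0 0 0 -1;0 0 0.005 0 0 0 -1;0 0 0.005 0 0 0 1;0 0 0.005 0 0 0 1;0 0 0.005 0 0 0 1;0 0 0.005 0 0 0 1;0 0 -0.05 0 0 0 1;0 0 -0.15 0 0 0 1;0 0 -0.3 0 0 0 1;-0.04 -0.08 -0.35 0 0 0.12 1;-0.08 -0.18 -0.35 0 0 0.24 1;-0.13 -0.28 -0.35 0 0 0.36 1;-0.18 -0.38 -0.35 0 0 0.48 1;-0.23 -0.48 -0.35 0 0 0.6 1;-0.28 -0.58 -0.35 0 0 0.72 1;-0.33 -0.68 -0.35 0 0 0.84 1;-0.385 -0.8 -0.35 0 0 0.96 1;-0.385 -0.8 -0.35 0 0 0.96 1;-0.385 -0.8 -0.35 0 0 0.96 1")

```text
time_s: 21.58
eef_pos: [643.8, -181.1, 215.3]
ee_rot: [-0.0, 0.76, 0.65, 0.0]
force: [-0.5, 0.8, -0.9]
grip_width: 0.994
grip_force: 0.0
```

```bash
python3 mv.py 643.3,-182,200,.28
```

```text
643.3,-182,200,.28 [-0.002, -0.001, 0.038, -0.0, -0.0, 0.722]
[ 643.8 -181.1  215.3] [-3.141 -0.     1.414] [-0.45  0.66  1.05  0.    1.43 -0.29] 21.575
```

Emit:
jog_arm(series="0 0 0.038 0 0 0.12 1;0 0 0.038 0 0 0.24 1;0 0 0.038 0 0 0.36 1;0 0 0.038 0 0 0.48 1;0 0 0.038 0 0 0.6 1;0 0 0.038 0 0 0.7 1;0 0 0.038 0 0 0.722 1;0 0 0.038 0 0 0.722 1;0 0 0.038 0 0 0.722 1")

```text
time_s: 22.7
eef_pos: [643.9, -181.3, 200.4]
ee_rot: [-0.0, 0.99, 0.14, 0.0]
force: [-0.6, -0.4, 0.2]
grip_width: 0.997
grip_force: 0.0
```

Run:
```python
from look import *
for z in(0,1,0): p,b=look(FULL,"wedge_a",[643,-182,1.85]+[0]*z,name="C1")
q=b[0]; print(pose()[0],pose()[1].as_euler("xyz")); ph=q[2]-np.pi/2; print(row(q[0],q[1],68,ph))
```

```text
0.87 5581 [ 650.5 -186.2]
wedge_a q [644.037, -182.733, 1.816] iou 0.953
0.91 5436 [ 648.8 -187.2]
wedge_a q [641.525, -184.392, 1.819, -9.714] iou 0.966
0.78 5467 [ 647.3 -187.1]
wedge_a q [644.139, -183.105, 1.821] iou 0.934
[ 643.87900278 -181.64721049  200.28371173] [-3.14156323e+00 -6.23967087e-06  2.79017864e-01]
[-0.0, 0.004, 0.331, -0.0, -0.0, 0.018]
```

Emit:
jog_arm(series="-0.002 0.004 0.2 0 0 0.018 1;-0.002 0.004 0.33 0 0 0.018 1;-0.002 0.004 0.33 0 0 0.018 1;-0.002 0.004 0.33 0 0 0.018 1;-0.002 0.004 0.33 0 0 0.018 -1;-0.002 0.004 0.33 0 0 0.018 -1;-0.002 0.004 0.33 0 0 0.018 -1;-0.002 0.004 0.33 0 0 0.018 -1;-0.002 0.004 0.33 0 0 0.018 -1;-0.002 0.004 0.33 0 0 0.018 -1;-0.002 0.004 0.33 0 0 0.018 -1;-0.002 0.004 0.3 0 0 0.018 -1;-0.002 0.004 0.15 0 0 0.018 -1;-0.002 0.004 0 0 0 0.018 -1;-0.002 0.004 -0.1 0 0 0.018 -1;-0.002 0.004 -0.15 0 0 0.018 -1;-0.002 0.004 -0.15 0 0 0.018 -1;-0.002 0.004 -0.15 0 0 0.018 -1")

```text
time_s: 25.25
eef_pos: [643.2, -183.1, 258.7]
ee_rot: [-0.001, 0.992, 0.125, -0.001]
force: [0.1, -0.7, -2.2]
grip_width: 0.252
grip_force: 49.9
```

```bash
python3 - <<'E'
from held import *
held(k=-1); held(k=-1)
E
python3 mv.py 515,165,260,.26
```

```text
515,165,260,.26 [-0.095, -0.923, -0.001, -0.001, 0.001, -0.006]
[ 643.3 -183.3  259. ] [-3.14e+00  2.00e-03  2.50e-01] [-0.45  0.65  0.97  0.    1.53  0.87] 25.4Traceback (most recent call last):
  File "<stdin>", line 2, in <module>
  File "held.py", line 6, in held
    d=max(rs,key=lambda d:d["confidence"]*min(d["region"].sum(),1e4)); M=d["region"].astype(float)
ValueError: max() iterable argument is empty
```

Emit:
jog_arm(series="-0.01 -0.1 0 0 0 0 -1;-0.02 -0.23 0 0 0 0 -1;-0.04 -0.37 0 0 0 0 -1;-0.06 -0.52 0 0 0 0 -1;-0.07 -0.67 0 0 0 0 -1;-0.09 -0.82 0 0 0 0 -1;-0.095 -0.923 0 0 0 0 -1;-0.095 -0.923 0 0 0 0 -1;-0.095 -0.923 0 0 0 0 -1;-0.095 -0.923 0 0 0 0 -1;-0.095 -0.923 0 0 0 0 -1")

```text
time_s: 26.78
eef_pos: [515.6, 164.1, 260.2]
ee_rot: [0.0, 0.992, 0.124, -0.0]
force: [0.3, 0.0, -2.3]
grip_width: 0.248
grip_force: 50.0
```

```bash
sed -i 's/if abs(d\["point"\]\[0\]-240)<35 and abs(d\["point"\]\[1\]-250)<40/if d["region"].sum()>8000 and abs(d["point"][0]-225)<70 and abs(d["point"][1]-250)<50/' held.py
python3 - <<'E'
from held import *
p=capture("wrist");cv2.imwrite("pics/C2.png",p["img"][:,:,::-1]); 
try: held(k=-1,fresh=p)
except Exception as e: print(e)
G={0:(643.3,146.1,1.35),1:(604.5,155,1.35+np.pi),2:(563,164,1.35)}
for d in regions_of("wedge_a",p):
    g=ground(p,d["point"],50); print(d["point"],round(d["confidence"],2),d["region"].sum(),g.round(1))
    for k,v in G.items():
        if np.hypot(*(g-v[:2]))<20 and d["region"].sum()<9000: 
            for h in(0,1):print(k,fit([(p,d["region"].astype(float))],FULL,[*v]+[6],1))
E
python3 mv.py 515,165,260,.26
```

```text
held: tool dx,dy [-1.6 -0.7] dyaw -0.001 dz -5.2 iou 0.991 phi 0.249
[234.3, 264.2] 0.67 15845 [440.5 140.3]
[123.3, 271.8] 0.64 3967 [564.2 164.2]
2 (array([562.87623879, 165.44182612,   1.35207537,   3.36618675]), np.float64(0.9735221081934399))
2 (array([562.87623879, 165.44182612,   1.35207537,   3.36618675]), np.float64(0.9735221081934399))
[83.9, 284.7] 0.61 4324 [604.3 161.7]
1 (array([6.04282385e+02, 1.54383885e+02, 4.48560170e+00, 3.77269385e-01]), np.float64(0.9770682467516778))
1 (array([6.04282385e+02, 1.54383885e+02, 4.48560170e+00, 3.77269385e-01]), np.float64(0.9770682467516778))
[276.6, 196.7] 0.41 90 [365.7 205.4]
515,165,260,.26 [-0.001, -0.001, 0.001, -0.0, 0.0, -0.006]
[515.3 164.6 260.3] [-3.142  0.     0.25 ] [0.09 0.34 1.43 0.   1.37 1.41] 26.975
```

View pics/C2.png

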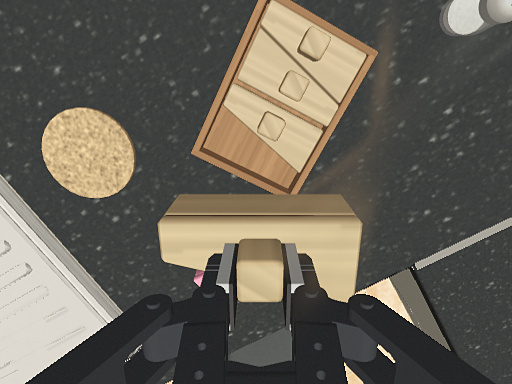

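The wrist view shows three boxes seated alternately in the tray, with the free place 3 at (240,155). The fits put A at (604.3, 154.4) and B at (562.9, 165.4). Now I'll turn C for place 3.

Emit:
jog_arm(series="0 0 0 0 0 -0.12 -1;0 0 0 0 0 -0.24 -1;0 0 0 0 0 -0.36 -1;0 0 0 0 0 -0.48 -1;0 0 0 0 0 -0.6 -1;0 0 0 0 0 -0.72 -1;0 0 0 0 0 -0.84 -1;0 0 0 0 0 -0.96 -1;0 0 0 0 0 -0.96 -1")

```text
time_s: 28.1
eef_pos: [515.3, 164.8, 260.3]
ee_rot: [-0.0, 0.638, 0.77, -0.0]
force: [-0.7, 0.1, -2.6]
grip_width: 0.244
grip_force: 50.0
```

```bash
python3 mv.py 523.9,172.8,120,2.92
```

```text
523.9,172.8,120,2.92 [0.016, 0.025, 0.351, -0.0, -0.0, -0.74]
[515.3 164.8 260.3] [-3.142  0.     1.757] [ 0.09  0.34  1.43 -0.    1.37 -0.09] 28.1
```

Emit:
jog_arm(series="0.016 0.025 0 0 0 -0.12 -1;0.016 0.025 0 0 0 -0.24 -1;0.016 0.025 0 0 0 -0.36 -1;0.016 0.025 0 0 0 -0.48 -1;0.016 0.025 0 0 0 -0.6 -1;0.016 0.025 0 0 0 -0.72 -1;0.016 0.025 0.05 0 0 -0.74 -1;0.016 0.025 0.17 0 0 -0.74 -1;0.016 0.025 0.3 0 0 -0.74 -1;0.016 0.025 0.345 0 0 -0.74 -1;0.016 0.025 0.345 0 0 -0.74 -1;0.016 0.025 0.345 0 0 -0.74 -1;0.016 0.025 0.345 0 0 -0.74 -1")

```text
time_s: 29.72
eef_pos: [524.4, 173.1, 123.5]
ee_rot: [0.001, 0.111, 0.994, 0.0]
force: [-0.7, -0.2, -1.4]
grip_width: 0.25
grip_force: 49.9
```

```bash
python3 mv.py 523.9,172.8,73.8,2.92
python3 - <<'E'
from held import *
p=capture("wrist");cv2.imwrite("pics/C3.png",p["img"][:,:,::-1]); held(k=-1,fresh=p)
E
```

```text
523.9,172.8,73.8,2.92 [0.001, -0.001, 0.124, 0.0, 0.001, -0.0]
[524.4 173.1 123.5] [3.141e+00 2.000e-03 2.920e+00] [ 0.11  0.5   1.58 -0.    1.06 -1.24] 29.725
held: tool dx,dy [-3.5  1.2] dyaw -0.001 dz -5.2 iou 0.987 phi 2.92
```

View pics/C3.png

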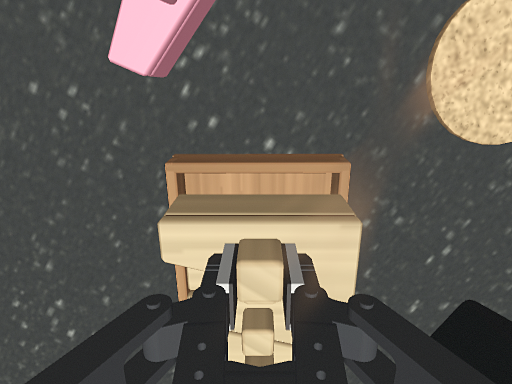

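C is aligned over place 3, its straight side to the wall side at row ~165. Lowering.

Emit:
jog_arm(series="0.002 0 0.03 0 0 0 -1;0.002 0 0.06 0 0 0 -1;0.002 0 0.085 0 0 0 -1;0.002 0 0.105 0 0 0 -1;0.002 0 0.116 0 0 0 -1;0.002 0 0.118 0 0 0 -1;0.002 0 0.118 0 0 0 -1")

```text
time_s: 30.75
eef_pos: [523.2, 173.2, 75.3]
ee_rot: [0.0, 0.11, 0.994, 0.0]
force: [0.3, 0.6, -1.9]
grip_width: 0.248
grip_force: 50.1
```

Emit:
jog_arm(series="0 0 0.002 0 0 0 -1;0 0 0.004 0 0 0 -1;0 0 0.004 0 0 0 -1;0 0 0.004 0 0 0 1;0 0 0.004 0 0 0 1;0 0 0.004 0 0 0 1;0 0 0.004 0 0 0 1;0 0 -0.05 0 0 0 1;0 0 -0.15 0 0 0 1;0 0 -0.3 0 0 0 1;0 -0.08 -0.38 0 0 0 1;0 -0.2 -0.38 0 0 -0.05 1;0 -0.34 -0.38 0 0 -0.1 1;0 -0.48 -0.38 0 0 -0.15 1;0 -0.62 -0.38 0 0 -0.19 1;0 -0.76 -0.38 0 0 -0.19 1;0 -0.9 -0.38 0 0 -0.19 1;0 -0.98 -0.38 0 0 -0.19 1")

```text
time_s: 33.0
eef_pos: [436.4, -211.5, 227.1]
ee_rot: [0.0, -0.038, 0.999, -0.0]
force: [0.9, 0.5, -0.9]
grip_width: 1.005
grip_force: 0.0
```

```bash
python3 mv.py 402,-304,200,3.22
```

```text
402,-304,200,3.22 [0.103, -0.224, 0.068, -0.0, -0.0, -0.002]
[ 436.4 -211.5  227.1] [-3.141 -0.    -3.066] [-0.69  0.25  1.65 -0.    1.25 -2.34] 33.0
```

Emit:
jog_arm(series="0.05 -0.11 0.03 0 0 -0.002 1;0.103 -0.21 0.068 0 0 -0.002 1;0.103 -0.224 0.068 0 0 -0.002 1;0.103 -0.224 0.068 0 0 -0.002 1;0.103 -0.224 0.068 0 0 -0.002 1;0.103 -0.224 0.068 0 0 -0.002 1")

```text
time_s: 33.75
eef_pos: [403.6, -301.0, 200.2]
ee_rot: [0.0, -0.041, 0.999, -0.0]
force: [-0.4, -0.4, 0.3]
grip_width: 1.001
grip_force: 0.0
```

Run:
```python
from look import *
for z in(0,1,0): p,b=look(SHORT,"wedge_short",[402,-304,4.79]+[0]*z)
q=b[0]; print(pose()[0],pose()[1].as_euler("xyz")); ph=q[2]-np.pi/2; print(row(q[0],q[1],68,ph))
```

```text
0.86 3770 [ 402.7 -301.4]
wedge_short q [403.066, -304.977, 4.803] iou 0.939
0.56 3878 [ 400.  -298.6]
wedge_short q [403.685, -304.963, 4.795, -4.666] iou 0.97Traceback (most recent call last):
  File "<stdin>", line 3, in <module>
TypeError: 'NoneType' object is not subscriptable
```

```bash
python3 mv.py 403.4,-305,68,3.229
```

```text
403.4,-305,68,3.229 [0.0, -0.008, 0.33, -0.0, 0.0, -0.004]
[ 403.2 -301.7  200. ] [-3.141  0.    -3.061] [-0.88  0.31  1.64  0.    1.19 -2.53] 34.05
```

Emit:
jog_arm(series="0 -0.008 0.2 0 0 -0.004 1;0 -0.008 0.33 0 0 -0.004 1;0 -0.008 0.33 0 0 -0.004 1;0 -0.008 0.33 0 0 -0.004 1;0 -0.008 0.33 0 0 -0.004 -1;0 -0.008 0.33 0 0 -0.004 -1;0 -0.008 0.33 0 0 -0.004 -1;0 -0.008 0.33 0 0 -0.004 -1;0 -0.008 0.33 0 0 -0.004 -1;0 -0.008 0.33 0 0 -0.004 -1;0 -0.008 0.33 0 0 -0.004 -1;0 -0.008 0.3 0 0 -0.004 -1;0 -0.008 0.15 0 0 -0.004 -1;0 -0.008 0 0 0 -0.004 -1;0 -0.008 -0.1 0 0 -0.004 -1;0 0.05 -0.15 0 0 -0.004 -1;0 0.15 -0.15 0 0 -0.004 -1;0 0.28 -0.15 0 0 -0.004 -1;0 0.41 -0.15 0 0 -0.004 -1;0 0.54 -0.15 0 0 -0.004 -1")

```text
time_s: 36.55
eef_pos: [385.0, -84.8, 260.2]
ee_rot: [0.0, -0.043, 0.999, 0.0]
force: [1.6, 0.7, -2.0]
grip_width: 0.245
grip_force: 50.8
```

```bash
python3 mv.py 469.5,290,250,3.22
```

```text
469.5,290,250,3.22 [-0.291, 0.915, 0.026, 0.0, 0.0, 0.005]
[385.  -84.8 260.2] [ 3.142  0.    -3.055] [-0.52  0.01  1.83  0.    1.3  -2.17] 36.55
```

Emit:
jog_arm(series="-0.05 0.12 0.02 0 0 0 -1;-0.1 0.26 0.02 0 0 0 -1;-0.15 0.4 0.02 0 0 0 -1;-0.2 0.54 0.02 0 0 0 -1;-0.25 0.68 0.02 0 0 0 -1;-0.3 0.82 0.02 0 0 0 -1;-0.35 0.95 0.02 0 0 0 -1;-0.42 1 0.02 0 0 0 -1;-0.47 1 0.02 0 0 0 -1;-0.47 1 0.02 0 0 0 -1;-0.47 1 0.02 0 0 0 -1")

```text
time_s: 37.92
eef_pos: [537.5, 328.1, 252.1]
ee_rot: [-0.0, -0.043, 0.999, -0.0]
force: [-0.3, -0.3, -1.5]
grip_width: 0.245
grip_force: 50.8
```

```bash
python3 - <<'E'
from held import *
p=capture("wrist");cv2.imwrite("pics/S2.png",p["img"][:,:,::-1])
for d in regions_of("cork_mat",p)[:2]:
    print(d["point"],d["confidence"],d["region"].sum()); M=d["region"].astype(float)
    if M.sum()>3000: print(fit([(p,M)],MAT,[469.5,364,0],1),fit([(p,M)],MAT,[469.5,364,0,0],1))
try: held(SHORT,-1,p)
except Exception as e: print(e)
E
python3 mv.py 469.5,364,250,3.22
```

```text
[102.5, 297.1] 0.89 8003
(array([4.70598316e+02, 3.64982517e+02, 1.10777833e-01]), np.float64(0.982777024451211)) (array([ 4.70606513e+02,  3.65213168e+02,  1.50056698e-01, -2.32998829e+00]), np.float64(0.9865567024350381))
[179.2, 95.8] 0.65 3738
(array([469.5, 364. ,   0. ]), np.float64(0.0)) (array([469.5, 364. ,   0. ,   0. ]), np.float64(0.0))
held: tool dx,dy [-1.4  0.4] dyaw -0.001 dz -5.5 iou 0.988 phi -3.055
469.5,364,250,3.22 [0.162, 0.104, 0.006, 0.0, 0.0, 0.005]
[537.8 328.2 252.4] [ 3.141  0.    -3.055] [ 0.36  0.55  1.14  0.    1.45 -1.3 ] 38.125
```

```bash
python3 mv.py 471,364.8,76.5,3.228
```

```text
471,364.8,76.5,3.228 [0.158, 0.106, 0.44, 0.0, 0.0, 0.0]
[537.8 328.2 252.4] [ 3.141  0.    -3.055] [ 0.36  0.55  1.14  0.    1.45 -1.3 ] 38.125
```

Emit:
jog_arm(series="0.08 0.05 0 0 0 0 -1;0.14 0.1 0 0 0 0 -1;0.158 0.106 0 0 0 0 -1;0.158 0.106 0.05 0 0 0 -1;0.158 0.106 0.15 0 0 0 -1;0.158 0.106 0.27 0 0 0 -1;0.158 0.106 0.36 0 0 0 -1;0.158 0.106 0.41 0 0 0 -1;0.158 0.106 0.43 0 0 0 -1;0.158 0.106 0.437 0 0 0 -1;0.158 0.106 0.437 0 0 0 -1;0.158 0.106 0.437 0 0 0 -1")

```text
time_s: 39.62
eef_pos: [471.9, 365.2, 77.9]
ee_rot: [0.001, -0.044, 0.999, 0.0]
force: [-0.5, 0.1, -1.5]
grip_width: 0.247
grip_force: 50.7
```

Emit:
jog_arm(series="0.001 0 0.003 0 0 0 -1;0.001 0 0.005 0 0 0 -1;0.001 0 0.005 0 0 0 -1;0.001 0 0.005 0 0 0 1;0.001 0 0.005 0 0 0 1;0.001 0 0.005 0 0 0 1;0.001 0 0.005 0 0 0 1;0 0 -0.05 0 0 0 1;0 0 -0.15 0 0 0 1;0 0 -0.3 0 0 0 1;0 -0.1 -0.42 0 0 0 1;-0.1 -0.2 -0.5 0 0 0 1;-0.2 -0.3 -0.5 0 0 0 1;-0.25 -0.3 -0.5 0 0 0 1;-0.25 -0.3 -0.5 0 0 0 1;-0.25 -0.3 -0.5 0 0 0 1;-0.25 -0.3 -0.5 0 0 0 1")

```text
time_s: 41.75
eef_pos: [580.8, 254.8, 277.4]
ee_rot: [0.0, -0.044, 0.999, 0.0]
force: [-0.3, -1.1, -0.7]
grip_width: 0.999
grip_force: 0.0
```

Run:
```python
from look import *
p=capture("wrist");cv2.imwrite("pics/end.png",p["img"][:,:,::-1])
for l,m,c in(("wedge_short",SHORT,(470.5,365,4.80,8)),):
    for d in regions_of(l,p)[:2]: print(d["confidence"],fit([(p,d["region"].astype(float))],m,c,1))
G={0:(643.3,146.1,1.35),1:(604.3,154.8,1.35+np.pi),2:(563,165,1.35),3:(522.7,173.1,1.35+np.pi)}
for d in regions_of("wedge_a",p):
    g=ground(p,d["point"],50); k=min(G,key=lambda k:np.hypot(*(g-G[k][:2])))
    if np.hypot(*(g-G[k][:2]))<25: r=fit([(p,d["region"].astype(float))],FULL,[*G[k],6],1);print(k,r[0].round(2),round(r[1],3))
```

```text
0.91 (array([4.70466044e+02, 3.67862113e+02, 4.78776920e+00, 4.02464076e-01]), np.float64(0.974867015723352))
0.24 (array([470.5, 365. ,   4.8,   8. ]), np.float64(0.0))
3 [525.27 172.94   4.49  -1.5 ] 0.975
2 [573.81 146.71   1.36 -44.02] 0.895
1 [622.37 146.84   4.51 -37.96] 0.871
```

View pics/end.png

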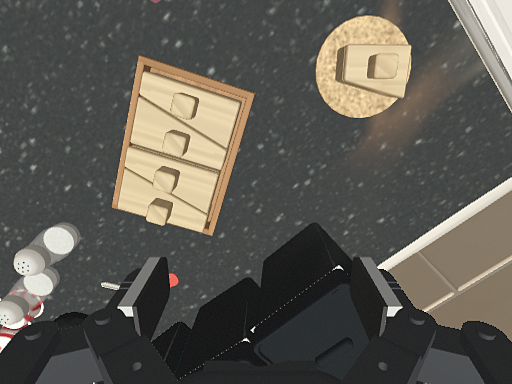

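The last view shows four boxes seated head to tail in the tray, with knobs in a row from (184,105) to (158,212). The short box stands on the mat at (375,70), within a few mm of its centre, and the gripper is clear. Handing in.

```bash
python3 -c "
from rig import *
print(finish_job())"
```

```text
the job is handed in; nothing more can be done
None
```

The job is handed in at about 42 s of the 72 s limit: the last wrist picture shows the three full-length boxes in the tray head to tail beside the first one, and the short box upright within a few mm of the mat's centre; the shakers were left alone.

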